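Put the spare steak knives away in the cutlery chest

ROBOT

A 7-joint arm with a two-finger parallel gripper is mounted at the origin on a cart in front of the work surface, level with it; the furniture and walls round the work are solid. World frame = base frame: x ahead of the robot, y to its left, z up, the work surface at z = 0. Lengths are in m, angles in degrees, forces in N, time in s.
With the tool pointing down it reaches from about 0.425 to 0.875 m from the base axis. Payload 4.7 kg.
Tool frame: the origin (TCP) lies at the centre of the arm's flange, where the gripper is bolted on; the fingertips stand 182 mm ahead of it and the grasp point (between the pads) lies 164 mm ahead of it (env.grip_depth is the distance from the TCP to the grasp point, in m); z points along the fingers, y is the line along which they close (so a half turn about z gives the same grasp; the last joint's range is limited). The gripper opens to 87 mm and grips with 3 to 60 N. Pads are 19 mm wide; open, the fingers measure 117 mm over their backs; the gripper's body (75 mm by 190 mm) begins 51 mm behind the grasp point.
Start: joints at [66.87, 18.392, -4.016, 83.108, 1.295, 78.541, -3.26], TCP at [0.264, -0.594, 0.405] pointing down, gripper open.
Joint ranges: [-163.93, 163.93], [-17.29, 119.83], [-79.2, 71.16], [3.27, 140.29], [-89.18, 269.18], [5.43, 117.66], [-154.24, 154.24]. Speed limits (degrees/s): [147.25, 147.25, 180, 180, 180, 180, 180].

INTERFACE

Orientations are given as [roll, pitch, yaw] about the fixed x, y, z axes, in that order (R = Rz(yaw) Ry(pitch) Rx(roll)).
In Python, from cell import env gives the robot as it stands. The module is installed in compiled form; this text tells all that it offers.
- The arm moves only by the tool send_rows, never from a script. Its arguments are lists of equal length, an entry for each row: "xyz": the shift along the tool's x, y, z in m, a list of three; "rotation": the turn, a rotation vector about the tool's x, y, z in rad, a list of three; "jaw": the opening, from 0 (shut) to 1 (fully open). A call has 1 to 20 rows; each row shifts and turns the commanded pose from where the row before left it, along the tool's axes as they then stand; what a row does not reach is not made up. A row lasts 1/10 s, in which the tool goes at most 50 mm and 8.59 degrees, less where a joint would pass 70% of its speed; a pose out of reach is approached as far as the arm can. A call is refused whole if a number of a shift passes 0.05 or a number of a turn 0.15, either way. A call with a gripper value outside its range is refused whole. The fingers move at their own pace and stop on an object; "newtons" is the grip in N (left out, the last holds). Time passes only in rows, so rows that do not move let the fingers close. It gives the time, the measured TCP pose, the force, the opening and the grip force at its end, in the units of the state.
- env.get_obs(): the state, without advancing time (a new reading comes with each control period).
- env.read_camera(name): name is "side" or "top" or "wrist"; returns a dict with "image" (400x640x3 uint8, blue, green, red), "fx", "fy", "cx", "cy" (pixels), "R" (3x3) and "t" (3): a world point X has camera coordinates R X + t. Camera axes: x right, y down, z forward; pixel columns grow to the right and rows downward; lengths in m; the calibration is good to about 2 mm. The wrist camera is an equidistant fisheye: a pixel r from the principal point sees the ray r / f radians off the axis. A picture is of the moment at which its call begins. There is no depth.
- env.sign_off(): hands the job in; it is judged then, once.
The state is a dict: "time_s": time; "qpos": joint angles; "joint_velocities": joint speeds; "effort": joint torques, N m; "tool_pos": TCP position; "tool_rot": TCP orientation; "force": force on the tool from outside, world axes, zero at the start; "wrist_torque": the same for the moment, N m; "grip_width": finger opening in m; "grasp_force": force on a finger pad.
Only numpy, scipy, OpenCV 4.12 (cv2) and the standard library are available. Lean on these libraries where they do the work, as an engineer would, in place of code of your own. Each camera call takes 0.05 s, during which the arm holds its last target. There are 200 camera calls.

TASK

Put the two spare steak knives away in the cutlery chest: draw its drawer well out, lay each knife flat in an empty slot of its own with the blade pointing the same way as that of the knife already in the drawer, then slide the drawer fully shut without slamming it. Leave the mills and glasses where they stand.

Things in the scene. Friction and masses are not known exactly. Their poses are not given: they have to be found in the camera images.
- chest: dark wooden cutlery chest, 220 deep (x) x 262 wide (y) x 92 mm high, fixed on the table at the left, its front (own -x side, 110 mm from the origin) turned towards the robot; origin at the centre of its underside. A bell (57 mm high) and two packets stand on the rear half of its top
- drawer (a joint): opening of the chest's only drawer in m: 0 = fully shut with the front flush in the chest, 0.18 = fully out; it slides along the chest's own -x and starts a little open. Inside: three slots across it, one behind the other; the walls reach 34 mm above the drawer floor, the front 62 mm (80 mm above the table); a friction of about 2 N holds it
- knob (a point): middle of the round brass knob's head (28 mm diameter, 11 mm thick) on the middle of the drawer's front, 52 mm above the table, 21 mm before the front face, its foremost point 9 mm farther; pinch it across y from above; it moves with the drawer. Axes: -x the way the drawer opens, +y to the left seen from its front, z up
- slot_front (a point): centre of the front slot's floor, empty, 18 mm above the table, 41 mm behind the inside of the drawer's front; moves with the drawer; slots 228 mm long (y) and 35 mm wide (x) between half-round felted ridges 12 mm high on the last 50 mm at each end, the middle 128 mm open for fingers; pitch 54 mm. Axes: -x the way the drawer opens, +y to the left seen from its front, z up
- slot_middle (a point): centre of the middle slot's floor, empty, 54 mm behind slot_front and otherwise the same; it comes well clear of the chest only when the drawer is out by 0.155 m or more. The rear slot, 54 mm farther back, holds a third knife like the others, its blade to +y (left seen from the front). Axes: -x the way the drawer opens, +y to the left seen from its front, z up
- knife_a: spare steak knife, one of two alike, lying on its side on the cloth among mills and glasses: dark wooden handle 110 x 22 x 15 mm high, thin steel blade; 205 mm in all. Origin: middle of its length, under the handle's blade end; own +x lengthwise to the point, z up; the handle spans x = -102 to +8 mm. Grip it across y at x = -25 mm (-45 to -5), which stays clear of the ridges in the drawer
- knife_b: spare steak knife, one of two alike, lying on its side on the cloth among mills and glasses: dark wooden handle 110 x 22 x 15 mm high, thin steel blade; 205 mm in all. Origin: middle of its length, under the handle's blade end; own +x lengthwise to the point, z up; the handle spans x = -102 to +8 mm. Grip it across y at x = -25 mm (-45 to -5), which stays clear of the ridges in the drawer
- knife_a_tip (a point): point of the blade of knife_a, 102 mm from its origin
- knife_b_tip (a point): point of the blade of knife_b, 102 mm from its origin
- pepper_mill: dark wooden mill, 57 mm diameter, 174 mm high, upright; origin at the centre of its foot; a bystander
- salt_mill: pale wooden mill, 57 mm diameter, 162 mm high, upright; origin at the centre of its foot; a bystander
- wine_glass: wine glass, 76 mm diameter, 210 mm high, upright; origin at the centre of its foot; a bystander
- flute: champagne flute, foot 66 mm diameter, 226 mm high, upright; origin at the centre of its foot; a bystander

How it is judged (in metres and radians):
On the way:
1. both knives lie in the two empty slots, one in each, blades to the left, with the drawer still well out (0.10 m) (((x of knife_a in the frame of slot_front between -0.009 and 0.009 m and y of knife_a in the frame of slot_front between -0.018 and 0.018 m and z of knife_a in the frame of slot_front between -0.004 and 0.004 m and angle between the x axis of knife_a and the y axis of slot_front, either way round below 0.12 rad and y of knife_a_tip in the frame of slot_front above 0.05 m and x of knife_b in the frame of slot_middle between -0.009 and 0.009 m and y of knife_b in the frame of slot_middle between -0.018 and 0.018 m and z of knife_b in the frame of slot_middle between -0.004 and 0.004 m and angle between the x axis of knife_b and the y axis of slot_middle, either way round below 0.12 rad and y of knife_b_tip in the frame of slot_middle above 0.05 m) or (x of knife_a in the frame of slot_middle between -0.009 and 0.009 m and y of knife_a in the frame of slot_middle between -0.018 and 0.018 m and z of knife_a in the frame of slot_middle between -0.004 and 0.004 m and angle between the x axis of knife_a and the y axis of slot_middle, either way round below 0.12 rad and y of knife_a_tip in the frame of slot_middle above 0.05 m and x of knife_b in the frame of slot_front between -0.009 and 0.009 m and y of knife_b in the frame of slot_front between -0.018 and 0.018 m and z of knife_b in the frame of slot_front between -0.004 and 0.004 m and angle between the x axis of knife_b and the y axis of slot_front, either way round below 0.12 rad and y of knife_b_tip in the frame of slot_front above 0.05 m)) and value of joint drawer above 0.1 m), for 0.2 s.
At the end, for the whole second after the job is handed in: The drawer is shut to 4 mm. One spare knife lies at rest in the front slot, the other in the middle slot, blades to the drawer's +y like the third knife. Each is flat on the floor (4 mm), 9 mm across and 18 mm along from the slot's centre at most, in line to 0.12 rad (((x of knife_a in the frame of slot_front between -0.009 and 0.009 m and y of knife_a in the frame of slot_front between -0.018 and 0.018 m and z of knife_a in the frame of slot_front between -0.004 and 0.004 m and angle between the x axis of knife_a and the y axis of slot_front, either way round below 0.12 rad and y of knife_a_tip in the frame of slot_front above 0.05 m and x of knife_b in the frame of slot_middle between -0.009 and 0.009 m and y of knife_b in the frame of slot_middle between -0.018 and 0.018 m and z of knife_b in the frame of slot_middle between -0.004 and 0.004 m and angle between the x axis of knife_b and the y axis of slot_middle, either way round below 0.12 rad and y of knife_b_tip in the frame of slot_middle above 0.05 m) or (x of knife_a in the frame of slot_middle between -0.009 and 0.009 m and y of knife_a in the frame of slot_middle between -0.018 and 0.018 m and z of knife_a in the frame of slot_middle between -0.004 and 0.004 m and angle between the x axis of knife_a and the y axis of slot_middle, either way round below 0.12 rad and y of knife_a_tip in the frame of slot_middle above 0.05 m and x of knife_b in the frame of slot_front between -0.009 and 0.009 m and y of knife_b in the frame of slot_front between -0.018 and 0.018 m and z of knife_b in the frame of slot_front between -0.004 and 0.004 m and angle between the x axis of knife_b and the y axis of slot_front, either way round below 0.12 rad and y of knife_b_tip in the frame of slot_front above 0.05 m)) and value of joint drawer below 0.004 m and linear speed of each of knife_a, knife_b below 0.02 m/s); the robot touches nothing.
It fails at once if one of the two mills, the wine glass or the flute is shifted by more than 20 mm or tipped (distance of any of pepper_mill, salt_mill, wine_glass, flute from where it was at the start of the episode above 0.02 m or angle between any of pepper_mill, salt_mill, wine_glass, flute's own z axis and vertical above 0.3 rad).
It fails at once if the drawer is slammed: it runs shut faster than 0.4 m/s (velocity of joint drawer below -0.4 m/s).
It also fails if it takes over 72 s, if anything falls off the work surface, if the arm or the gripper's body presses on something with over 40 N, if the wrist force passes 120 N, or if a joint passes its speed limit or range.

## Working session

There is one attempt and no reset: what is moved stays moved. The work goes in short steps, Python scripts to look and compute and a tool call to move; the robot and the scene stay as the last step left them, time stands still between calls to the robot, and variables do not carry over. Pictures are saved under pics/ and viewed, at most 10 in all, crops included, and the job is handed in when it is done.

Besides the shell and the picture viewer there is one more tool, called after ">>>" by a JSON object that holds its "method" and its "body". send_rows: Moves the arm, as the interface text tells. Its arguments: {"type":"object","properties":{"xyz":{"type":"array"},"rotation":{"type":"array"},"jaw":{"type":"array"},"newtons":{"type":"number"}},"required":["xyz","rotation","jaw"]}

```bash
mkdir -p pics; python3 - <<'E'
from cell import env
import cv2,numpy as np
o=env.get_obs()
print({k:np.round(v,3).tolist() for k,v in o.items()})
ims=[]
for n in ("top","side"):
    c=env.read_camera(n); cv2.imwrite(f"pics/{n}0.png",c["image"])
    print(n,c["fx"],c["fy"],c["cx"],c["cy"],np.round(c["R"],4).tolist(),np.round(c["t"],4).tolist())
E
```

```text
{'time_s': 0.0, 'qpos': [66.87, 18.437, -4.017, 83.174, 1.292, 78.54, -3.259], 'joint_velocities': [-0.028, 0.012, 0.024, -0.029, 0.027, -0.008, -0.089], 'effort': [-0.0, -49.129, -0.404, -31.253, -0.064, 0.044, 0.0], 'tool_pos': [0.264, -0.594, 0.404], 'tool_rot': [-179.893, 0.003, 23.942], 'force': [-0.854, 0.215, -0.278], 'wrist_torque': [-0.005, 0.033, -0.002], 'grasp_force': 0.0, 'grip_width': 0.087}
top 432.77959832200844 432.77959832200844 317.400646503923 200.04278558162721 [[0.0287, -0.9993, 0.0225], [-0.9956, -0.0306, -0.0882], [0.0888, -0.0198, -0.9958]] [-0.0529, 0.5687, 1.271]
side 376.23886263005926 376.23886263005926 324.0244703313066 204.15160532913154 [[-0.89, -0.4559, 0.0012], [-0.2136, 0.4146, -0.8846], [0.4028, -0.7876, -0.4663]] [0.5163, 0.1694, 0.7691]
```

View pics/top0.png

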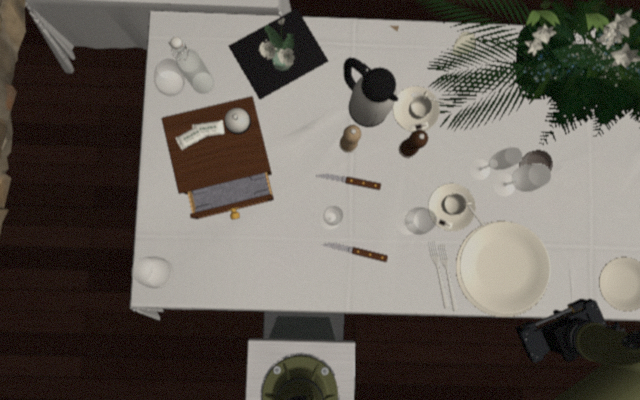

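View pics/side0.png

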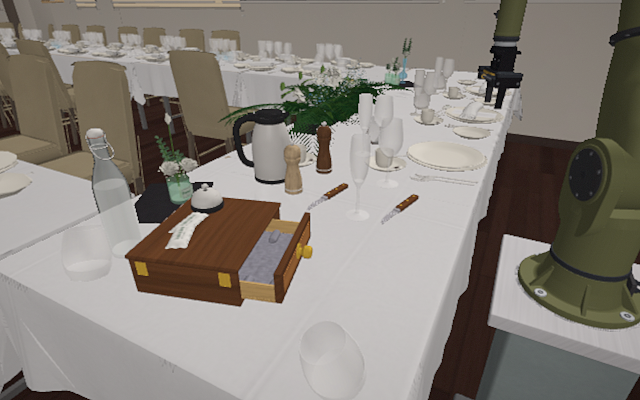

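The top view shows the chest at about (218,145), with the drawer partly open and its knob at (235,214). Both knives have their blades to the left, with handles at about (364,183) and (370,254), and the flute stands between them at (332,216). The side view agrees.

```bash
cat > h.py <<'E'
from cell import env
import cv2,numpy as np
def cast(c,u,v,z):
    d=c["R"].T@np.array([(u-c["cx"])/c["fx"],(v-c["cy"])/c["fy"],1.]); o=-c["R"].T@c["t"]
    return o+d*(z-o[2])/d[2]
def proj(c,X):
    p=c["R"]@np.array(X)+c["t"]; return c["fx"]*p[0]/p[2]+c["cx"],c["fy"]*p[1]/p[2]+c["cy"]
def handles(c,z=0.012,box=(300,150,420,290)):
    x0,y0,x1,y1=box; im=c["image"][y0:y1,x0:x1].astype(int); 
    m=((im[...,2]-im[...,0]>35)).astype(np.uint8)
    n,l,s,ce=cv2.connectedComponentsWithStats(m); out=[]
    for i in range(1,n):
        if s[i,4]<40: continue
        ys,xs=np.nonzero(l==i)
        P=np.array([cast(c,x+x0,y+y0,z)[:2] for x,y in zip(xs,ys)])
        r=cv2.minAreaRect((P*1000).astype(np.float32)); w=np.linalg.svd(P-P.mean(0),full_matrices=False)[2][0]
        if w[1]<0:w=-w
        t=(P-P.mean(0))@w
        out.append((ce[i]+[x0,y0],P.mean(0),np.degrees(np.arctan2(w[1],w[0])),np.ptp(t),r))
    return out
E
python3 - <<'E'
from h import *
c=env.read_camera("top")
for o in handles(c,box=(270,110,430,290)): print([np.round(x,4).tolist() for x in o[:4]],np.round(o[4][0],1),np.round(o[4][1],1),o[4][2])
im=c["image"]; a=im[85:235,150:290]; b=im[110:270,270:440]
cv2.imwrite("pics/c1.png",cv2.resize(a,None,fx=4,fy=4,interpolation=cv2.INTER_CUBIC))
s=env.read_camera("side");
cv2.imwrite("pics/c2.png",cv2.resize(s["image"][90:310,120:430],None,fx=2.5,fy=2.5,interpolation=cv2.INTER_CUBIC))
hsv=cv2.cvtColor(im,cv2.COLOR_BGR2HSV)
m=cv2.inRange(hsv,(15,130,120),(32,255,255)); m[:200]=0
ys,xs=np.nonzero(m); k=(xs>200)&(xs<260)&(ys<230);print("knob px",xs[k].mean(),ys[k].mean(),k.sum())
E
```

```text
[[353.8059, 135.6235], [0.7735, -0.1425], 0.4558, 0.069] [ 769.2 -141.6] [68.9 40.1] 1.2975419759750366
[[362.8108, 182.7905], [0.6283, -0.1731], 80.134, 0.1004] [ 628.5 -173.8] [100.4  13.9] 80.41812896728516
[[369.3377, 254.1258], [0.4131, -0.1969], 77.775, 0.1006] [ 413.1 -197.3] [100.6  13.1] 77.66358184814453
knob px 234.22413793103448 213.13793103448276 58
```

View pics/c1.png

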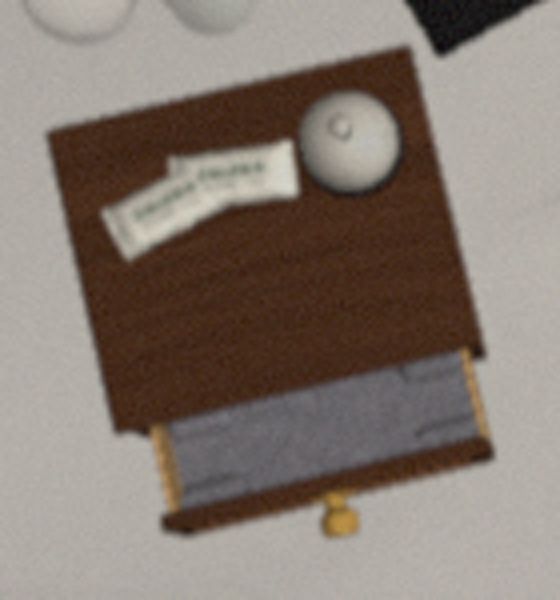

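View pics/c2.png

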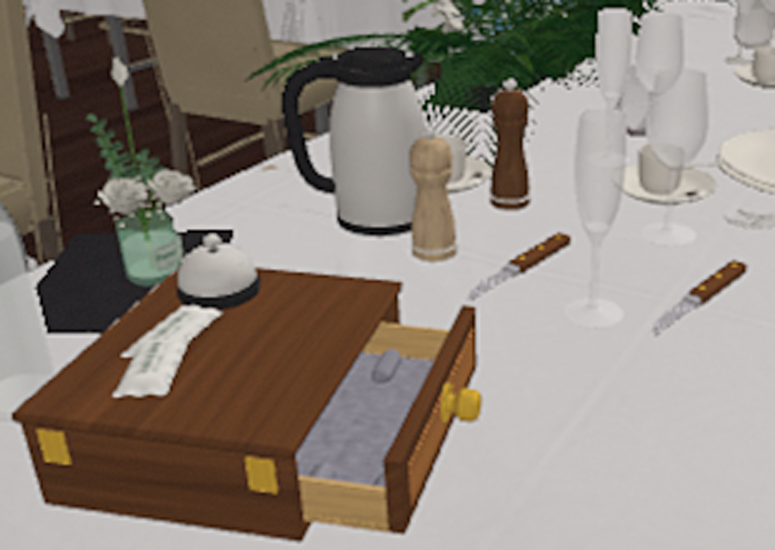

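The crop shows the chest top corners at px (162,118), (252.5,96.5), (271,173.8) and (179,192.5). The drawer's three slots run across it, with the knob head at about (235,215). The side crop gives the foot positions of the flute, wine glass and mills.

```bash
cat >> h.py <<'E'
def rect(c):
    pass
E
python3 - <<'E'
from h import *
c=env.read_camera("top"); s=env.read_camera("side")
P=[cast(c,u,v,.092)[:2] for u,v in [(162,118),(252.5,96.5),(271,173.8),(179,192.5)]]
P=np.array(P);print(np.round(P,4).tolist())
e=[P[0]-P[3],P[1]-P[2],P[0]-P[1],P[3]-P[2]]
print([ (round(np.linalg.norm(x),4),round(np.degrees(np.arctan2(x[1],x[0])),2)) for x in e], P.mean(0))
im=c["image"].astype(int)
# refined chest top contour
m=((im[...,2]-im[...,0]>12)&(im.sum(2)<330)).astype(np.uint8)
m[:90]=0;m[235:]=0;m[:,:155]=0;m[:,285:]=0
print("knob", cast(c,235,215,.060), cast(c,235.2,218.5,.052))
for u,v in [(191.5,216),(273,198.5)]: print("drawer front top edge",cast(c,u,v,.08))
for n,u,v in [("flute",358,214.8),("wine",388,183),("salt",293.6,192),("pepper",323.6,171)]: print(n,np.round(cast(s,u,v,.003),3))
for o in handles(s,box=(305,175,430,230)): print("side",[np.round(x,4).tolist() for x in o[:4]])
E
```

```text
[[0.7866, 0.4176], [0.8591, 0.1617], [0.6352, 0.0997], [0.5735, 0.357]]
[(np.float64(0.2215), np.float64(15.87)), (np.float64(0.2323), np.float64(15.48)), (np.float64(0.2659), np.float64(105.83)), (np.float64(0.2646), np.float64(103.47))] [0.71359144 0.25902335]
knob [0.51622979 0.20197067 0.06      ] [0.50644692 0.20227853 0.052     ]
drawer front top edge [0.50872989 0.32155658 0.08      ]
drawer front top edge [0.5657575  0.09237301 0.08      ]
flute [ 0.511 -0.069  0.003]
wine [ 0.505 -0.306  0.003]
salt [ 0.741 -0.11   0.003]
pepper [ 0.735 -0.3    0.003]
side [[335.8492, 190.0873], [0.624, -0.1653], 81.695, 0.1138]
side [[407.0, 201.6691], [0.4098, -0.1895], 78.8898, 0.1114]
side [[307.0, 221.0], [0.611, 0.037], 119.4597, 0.0829]
```

>>> {"method": "send_rows", "body": {"xyz": [[0, 0, -0.05], [0, 0, -0.05], [0.025, -0.039, 0], [0.025, -0.039, 0], [0.025, -0.039, 0], [0.025, -0.039, 0], [0.025, -0.039, 0], [0.025, -0.039, 0], [0.025, -0.039, 0], [0.025, -0.039, 0], [0.025, -0.039, 0], [0.025, -0.039, 0], [0.025, -0.039, 0], [0.025, -0.039, 0], [0.025, -0.039, 0], [0.025, -0.039, 0], [0.025, -0.039, 0], [0.025, -0.039, 0], [0.025, -0.039, 0], [0.025, -0.039, 0]], "rotation": [[0, 0, 0.08], [0, 0, 0.08], [0, 0, 0], [0, 0, 0], [0, 0, 0], [0, 0, 0], [0, 0, 0], [0, 0, 0], [0, 0, 0], [0, 0, 0], [0, 0, 0], [0, 0, 0], [0, 0, 0], [0, 0, 0], [0, 0, 0], [0, 0, 0], [0, 0, 0], [0, 0, 0], [0, 0, 0], [0, 0, 0]], "jaw": [1, 1, 1, 1, 1, 1, 1, 1, 1, 1, 1, 1, 1, 1, 1, 1, 1, 1, 1, 1]}}

```text
time_s: 2.3
tool_pos: [0.5201, 0.2009, 0.5052]
tool_rot: [180.0, -0.1, 14.7]
force: [0.3, -0.3, -0.3]
grip_width: 0.0867
grasp_force: 0.0
```

```bash
python3 - <<'E'
from h import *
w=env.read_camera("wrist"); im=w["image"]; cv2.imwrite("pics/w1.png",im)
print(w["fx"],w["cx"],w["cy"],np.round(w["R"],3).tolist(),np.round(-w["R"].T@w["t"],4))
print(np.round(env.get_obs()["tool_pos"],4))
E
```

```text
309.70691628693146 317.342787236544 203.06608035684775 [[0.254, -0.967, 0.001], [-0.93, -0.244, 0.276], [-0.266, -0.071, -0.961]] [0.5936 0.2213 0.4837]
[0.5201 0.2083 0.5038]
```

View pics/w1.png

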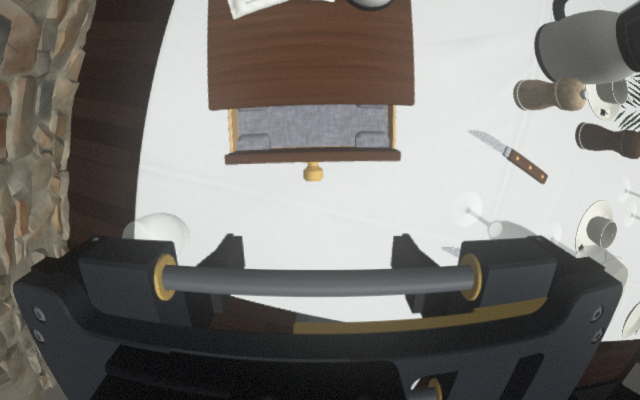

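The wrist view shows the chest's front edge from (210,108) to (413,105), the drawer front's outer top edge from (225,163) to (400,160), and the knob at (314,173).

```bash
cat >> h.py <<'E'
def wcast(c,u,v,z):
    a=np.array([(u-c["cx"])/c["fx"],(v-c["cy"])/c["fy"]]); r=np.linalg.norm(a)
    d=c["R"].T@np.array([*(a/r*np.sin(r)),np.cos(r)]); o=-c["R"].T@c["t"]
    return o+d*(z-o[2])/d[2]
E
python3 - <<'E'
from h import *
w=env.read_camera("wrist"); im=w["image"]
for n,u,v,z in [("chL",210,108,.092),("chR",413,105.5,.092),("dL",225,163,.08),("dR",400,160.5,.08),("knobtop",314,175,.064)]: print(n,np.round(wcast(w,u,v,z),4))
hsv=cv2.cvtColor(im,cv2.COLOR_BGR2HSV); m=cv2.inRange(hsv,(12,120,90),(32,255,255))
m=m[155:190,295:335]; ys,xs=np.nonzero(m); print(xs.min()+295,xs.max()+295,ys.min()+155,ys.max()+155)
for r in range(0,35): 
    q=np.nonzero(m[r])[0]
    if len(q): print(r+155,q.min()+295,q.max()+295,end='; ')
E
```

```text
chL [0.5713 0.3711 0.092 ]
chR [0.6422 0.1198 0.092 ]
dL [0.5026 0.3378 0.08  ]
dR [0.5679 0.1116 0.08  ]
knobtop [0.5144 0.2164 0.064 ]
320 323 165 175
165 320 320; 166 320 320; 167 321 323; 175 320 320;
```

```bash
python3 - <<'E'
from h import *
w=env.read_camera("wrist"); print(-w["R"].T@w["t"], env.get_obs()["tool_pos"],env.get_obs()["tool_rot"])
im=w["image"].astype(int)
w0=dict(w); w0["R"]=np.array([[0.254, -0.967, 0.001], [-0.93, -0.244, 0.276], [-0.266, -0.071, -0.961]]); w0["t"]=-w0["R"]@np.array([0.5936,0.2213,0.4837])
for n,u,v,z in [("chL",210,108,.092),("chR",413,105.5,.092),("dL",225,163,.08),("dR",400,160.5,.08),("knobtop",314,175,.064)]: print(n,np.round(wcast(w0,u,v,z),4))
cv2.imwrite("pics/w2.png",cv2.resize(w["image"][90:200,190:440],None,fx=3,fy=3,interpolation=cv2.INTER_CUBIC))
E
```

```text
[0.59257858 0.22695302 0.48215362] [0.51948608 0.20266427 0.50395048] [-1.79809973e+02  9.32256248e-02  1.51735021e+01]
chL [0.5736 0.3592 0.092 ]
chR [0.6422 0.1068 0.092 ]
dL [0.5046 0.3265 0.08  ]
dR [0.5674 0.0993 0.08  ]
knobtop [0.5151 0.205  0.064 ]
```

View pics/w2.png

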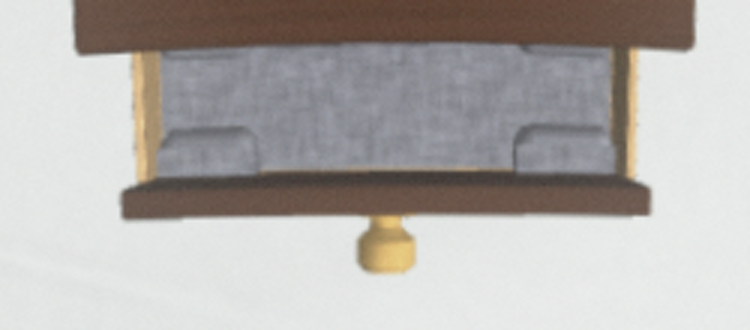

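The settled crop puts the knob head at px (318.3,173.3), the drawer front corners at (230.7,163) and (406.7,161.3), and the chest front edge from (215,106.7) to (421.3,106).

```bash
python3 - <<'E'
from h import *
w=env.read_camera("wrist"); print(-w["R"].T@w["t"])
Q={}
for n,u,v,z in [("chL",215,106.9,.092),("chR",421.3,106,.092),("dL",230.7,163,.08),("dR",406.7,161.3,.08),("dinL",242.3,152,.08),("dinR",397,150.7,.08),("knobtop",318.3,174.5,.064),("knobfront",318.3,180,.052)]: Q[n]=wcast(w,u,v,z); print(n,np.round(Q[n],4))
for a,b in (("chR","chL"),("dR","dL")):
    d=Q[b]-Q[a]; print(np.degrees(np.arctan2(d[1],d[0]))-90,np.linalg.norm(d),(Q[a]+Q[b])/2)
E
```

```text
[0.592805   0.22364503 0.48223698]
chL [0.573  0.3561 0.092 ]
chR [0.6438 0.1004 0.092 ]
dL [0.5034 0.3216 0.08  ]
dR [0.568  0.0938 0.08  ]
dinL [0.5219 0.309  0.08  ]
dinR [0.5777 0.1113 0.08  ]
knobtop [0.5152 0.2026 0.064 ]
knobfront [0.5053 0.2    0.052 ]
15.486669737346617 0.2653321136860828 [0.60841359 0.22826128 0.092     ]
15.820426104067124 0.2367371643283949 [0.53570263 0.20771545 0.08      ]
```

>>> {"method": "send_rows", "body": {"xyz": [[-0.005, 0, 0.04], [0, 0, 0.04], [0, 0, 0.04], [0, 0, 0.04], [0, 0, 0.04], [0, 0, 0.04], [0, 0, 0.03], [0, 0, 0.02], [0, 0, 0], [0, 0, 0], [0, 0, 0], [0, 0, 0], [0, 0, 0], [0, 0, 0], [0, 0, 0]], "rotation": [[0, 0, 0], [0, 0, 0], [0, 0, 0], [0, 0, 0], [0, 0, 0], [0, 0, 0], [0, 0, 0], [0, 0, 0], [0, 0, 0], [0, 0, 0], [0, 0, 0], [0, 0, 0], [0, 0, 0], [0, 0, 0], [0, 0, 0]], "jaw": [1, 1, 1, 1, 1, 1, 0.6, 0.6, 0.6, 0, 0, 0, 0, 0, 0], "newtons": 25}}

```text
time_s: 4.0
tool_pos: [0.5136, 0.204, 0.2161]
tool_rot: [-179.4, -0.2, 15.0]
force: [-2.8, 13.0, -1.9]
grip_width: 0.0268
grasp_force: 25.0
```

>>> {"method": "send_rows", "body": {"xyz": [[-0.006, 0.001, 0], [-0.011, 0.001, 0], [-0.011, 0, 0], [-0.011, 0, 0], [-0.011, 0, 0], [-0.011, 0, 0], [-0.011, 0, 0], [-0.011, 0, 0], [-0.011, 0, 0], [-0.008, 0, 0], [0, 0, 0], [0, 0, 0], [0, 0, 0]], "rotation": [[0, 0, 0], [0, 0, 0], [0, 0, 0], [0, 0, 0], [0, 0, 0], [0, 0, 0], [0, 0, 0], [0, 0, 0], [0, 0, 0], [0, 0, 0], [0, 0, 0], [0, 0, 0], [0, 0, 0]], "jaw": [0, 0, 0, 0, 0, 0, 0, 0, 0, 0, 0, 0, 0]}}

```text
time_s: 5.3
tool_pos: [0.4164, 0.1762, 0.2161]
tool_rot: [-179.4, -0.4, 15.0]
force: [-0.7, 17.1, -4.2]
grip_width: 0.0269
grasp_force: 25.0
```

>>> {"method": "send_rows", "body": {"xyz": [[0, 0, 0], [0, 0, 0], [0, 0, 0], [0, 0, -0.03], [0, 0, -0.04], [0, 0, -0.05], [0, 0, -0.05], [0, 0, -0.05], [0, 0, -0.04], [0, 0, -0.02], [0, 0, 0], [0, 0, 0], [0, 0, 0], [0, 0, 0]], "rotation": [[0, 0, 0], [0, 0, 0], [0, 0, 0], [0, 0, 0], [0, 0, 0], [0, 0, 0], [0, 0, 0], [0, 0, 0], [0, 0, 0], [0, 0, 0], [0, 0, 0], [0, 0, 0], [0, 0, 0], [0, 0, 0]], "jaw": [0.6, 0.6, 0.6, 0.6, 0.6, 0.6, 0.6, 0.6, 0.6, 0.6, 0.6, 0.6, 0.6, 0.6]}}

```text
time_s: 6.7
tool_pos: [0.4166, 0.1699, 0.4934]
tool_rot: [-180.0, 0.1, 14.8]
force: [0.5, -0.2, 0.5]
grip_width: 0.0523
grasp_force: 0.0
```

```bash
python3 - <<'E'
from h import *
w=env.read_camera("wrist"); print(-w["R"].T@w["t"]); np.savez("w3.npz",**w)
print(env.get_obs()["tool_pos"],env.get_obs()["tool_rot"])
cv2.imwrite("pics/w3.png",cv2.resize(w["image"][30:230,180:450],None,fx=2.9,fy=2.9,interpolation=cv2.INTER_CUBIC))
E
```

```text
[0.49008745 0.19033133 0.47158608]
[0.41670233 0.17000586 0.49357784] [-1.79989159e+02  1.24654693e-01  1.47727022e+01]
```

View pics/w3.png

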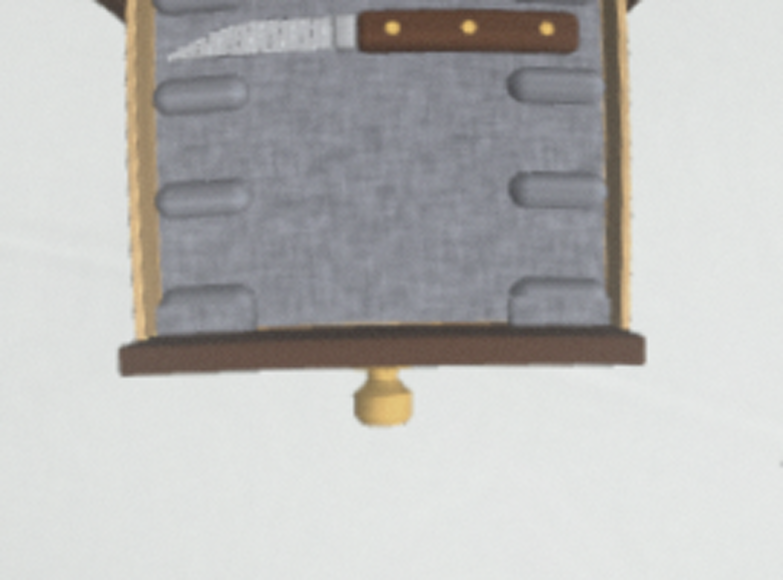

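The open drawer shows ridge pairs in the crop at (200,95)/(557,87) and (203,198)/(558,190), with the third knife's blade to the left. The front and middle slots are empty.

```bash
python3 - <<'E'
from h import *
w=dict(np.load("w3.npz"))
f=lambda u,v,z: wcast(w,u/2.9+180,v/2.9+30,z)[:2]
r2=[f(247,94,.026),f(509,87,.026)]; r1=[f(249,197,.026),f(510,190,.026)]
dr=[f(120,376,.08),f(645,364,.08)]
k=f(383,412,.060)
for p in (r2,r1,dr):
    d=p[0]-p[1]; print("mid",np.round((p[0]+p[1])/2,4),"yaw",round(np.degrees(np.arctan2(d[1],d[0]))-90,2),np.linalg.norm(d))
print("knob",k)
m2=(r2[0]+r2[1])/2;m1=(r1[0]+r1[1])/2; a=m2-m1; print(np.linalg.norm(a),np.degrees(np.arctan2(a[1],a[0])))
a=np.array([np.cos(np.radians(15.5)),np.sin(np.radians(15.5))])
print("mid slot",(m1+m2)/2,"front slot",(m1+m2)/2-.054*a, "from front face", (dr[0]+dr[1])/2+a*.0)
w=env.read_camera("top")
for o in handles(w): print([np.round(x,4).tolist() for x in o[:4]],np.round(o[4][0],1),np.round(o[4][1],1))
E
```

```text
mid [0.5651 0.2207] yaw 16.01 0.12840663898113452
mid [0.5147 0.2066] yaw 16.09 0.12814588322674242
mid [0.4379 0.1846] yaw 16.02 0.23692898889569744
knob [0.41463167 0.17782794]
0.05227071422101176 15.581777361864045
mid slot [0.53992026 0.21363312] front slot [0.48788422 0.19920225] from front face [0.43788241 0.18456127]
[[362.8645, 182.7613], [0.6284, -0.1732], 80.3403, 0.1009] [ 628.4 -173.5] [101.   14.9]
[[369.4937, 254.1772], [0.413, -0.1974], 77.8924, 0.102] [ 413.  -197.3] [102.   14.1]
```

>>> {"method": "send_rows", "body": {"xyz": [[0, 0, 0], [0, 0, 0], [0, 0, 0], [0, 0, 0], [0, 0, 0], [0, 0, 0], [0, 0, 0], [0, 0, 0], [-0.038, 0.031, 0], [-0.038, 0.031, 0], [-0.038, 0.031, 0], [-0.038, 0.031, 0], [-0.038, 0.031, 0], [-0.038, 0.031, 0], [-0.038, 0.031, 0], [-0.038, 0.031, 0], [0, 0, 0], [0, 0, 0], [0, 0, 0], [0, 0, 0]], "rotation": [[0, 0, -0.144], [0, 0, -0.144], [0, 0, -0.144], [0, 0, -0.144], [0, 0, -0.144], [0, 0, -0.144], [0, 0, -0.144], [0, 0, -0.144], [0, 0, 0], [0, 0, 0], [0, 0, 0], [0, 0, 0], [0, 0, 0], [0, 0, 0], [0, 0, 0], [0, 0, 0], [0, 0, 0], [0, 0, 0], [0, 0, 0], [0, 0, 0]], "jaw": [0.6, 0.6, 0.6, 0.6, 0.6, 0.6, 0.6, 0.6, 0.6, 0.6, 0.6, 0.6, 0.6, 0.6, 0.6, 0.6, 0.6, 0.6, 0.6, 0.6]}}

```text
time_s: 8.8
tool_pos: [0.6128, -0.1675, 0.4953]
tool_rot: [180.0, -0.0, 80.9]
force: [-0.1, 0.8, -0.0]
grip_width: 0.0522
grasp_force: 0.0
```

```bash
python3 - <<'E'
from h import *
w=env.read_camera("wrist"); print(-w["R"].T@w["t"]); np.savez("w4.npz",**w)
print(env.get_obs()["tool_pos"],env.get_obs()["tool_rot"])
cv2.imwrite("pics/w4.png",w["image"])
E
```

```text
[ 0.62489449 -0.0915985   0.47373517]
[ 0.61268241 -0.16772095  0.49549232] [1.79951029e+02 2.09220919e-02 8.09185141e+01]
```

View pics/w4.png

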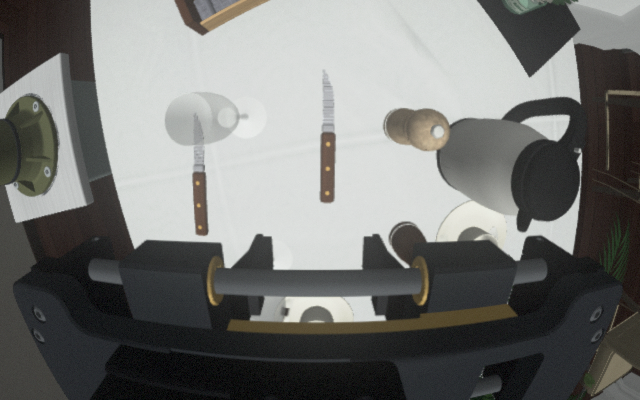

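The wrist view shows knife A's handle from (328,134) to (327,202) with the tip at (324,70), and knife B's handle from (199,172) to (201,234) with the tip at (197,114). The salt mill's foot is at about (399,127) and the flute's foot at about (250,118).

```bash
python3 - <<'E'
from h import *
w=dict(np.load("w4.npz")); im=w["image"].astype(int)
for n,(x0,y0,x1,y1),tip in (("A",(312,120,345,215),(324,70)),("B",(185,160,215,239),(196.5,113.5))):
    m=(im[y0:y1,x0:x1,2]-im[y0:y1,x0:x1,0]>30).astype(np.uint8)
    ys,xs=np.nonzero(m); P=np.array([wcast(w,x+x0,y+y0,.013)[:2] for x,y in zip(xs,ys)])
    r=cv2.minAreaRect((P*1000).astype(np.float32)); d=np.linalg.svd(P-P.mean(0),full_matrices=False)[2][0]; d*=np.sign(d[1])
    T=wcast(w,*tip,.007)[:2]; e=T-np.array(r[0])/1000
    print(n,len(P),np.round(r[0],1),np.round(r[1],1),"ang",round(np.degrees(np.arctan2(d[1],d[0])),2),"tip",T,np.linalg.norm(e),np.degrees(np.arctan2(e[1],e[0])))
for n,u,v in (("saltL",384,127),("salt",399,127),("flute",249,118),("pepperfoot",399,238)): print(n,wcast(w,u,v,.003))
E
```

```text
A 185 [ 627.7 -170. ] [98.2 11.4] ang 81.37 tip [ 0.64580469 -0.02376241] 0.14738667614058834 82.93466223610496
B 164 [ 410.7 -199. ] [91.1 11.9] ang 78.24 tip [ 0.44032873 -0.05079363] 0.15115024738325558 78.69226273104739
saltL [ 0.72339597 -0.1219632   0.003     ]
salt [ 0.74712851 -0.12479888  0.003     ]
flute [ 0.5220708  -0.07579002  0.003     ]
pepperfoot [ 0.72989328 -0.30744457  0.003     ]
```

>>> {"method": "send_rows", "body": {"xyz": [[-0.017, 0.008, 0], [-0.017, 0.008, 0], [0, 0, 0], [-0.008, 0, 0.04], [-0.008, 0, 0.04], [-0.008, 0, 0.04], [-0.008, 0, 0.04], [-0.008, 0, 0.04], [-0.008, 0, 0.04], [0, 0, 0], [0, 0, 0], [0, 0, 0], [0, 0, 0]], "rotation": [[0, 0, -0.01], [0, 0, 0], [0, 0.1, 0], [0, 0.1, 0], [0, 0, 0], [0, 0, 0], [0, 0, 0], [0, 0, 0], [0, 0, 0], [0, 0, 0], [0, 0, 0], [0, 0, 0], [0, 0, 0]], "jaw": [0.6, 0.6, 0.6, 0.6, 0.6, 0.6, 0.6, 0.6, 0.6, 0.6, 0.6, 0.6, 0.6]}}

```text
time_s: 10.15
tool_pos: [0.6241, -0.2094, 0.2533]
tool_rot: [179.7, -11.4, 81.4]
force: [0.0, -0.1, -0.5]
grip_width: 0.0523
grasp_force: 0.0
```

```bash
cat >> h.py <<'E'
from scipy.spatial.transform import Rotation as Ro
def state():
    o=env.get_obs(); R=Ro.from_euler("xyz",o["tool_rot"],degrees=True).as_matrix(); p=np.array(o["tool_pos"])
    return p,R
def goto(tip,yaw,tilt_y=0,tilt_x=0):
    "tool-frame shift (current axes) and rotvec to put fingertips at tip with given yaw/tilts"
    p,R=state(); Rt=Ro.from_euler("xyz",[180,0,yaw],degrees=True)*Ro.from_rotvec([0,tilt_y,0])*Ro.from_rotvec([tilt_x,0,0])
    Rt=Rt.as_matrix(); T=np.array(tip)-.182*Rt[:,2]
    print("tip now",np.round(p+.182*R[:,2],4),"TCP target",np.round(T,4),"shift in current axes",np.round(R.T@(T-p),4),"in target axes",np.round(Rt.T@(T-p),4),"rot",np.round(Ro.from_matrix(R.T@Rt).as_rotvec(),3))
E
python3 - <<'E'
from h import *
w=env.read_camera("wrist"); cv2.imwrite("pics/w5.png",w["image"])
im=w["image"].astype(int)
m=((im[...,2]-im[...,0]>30)).astype(np.uint8); m[225:]=0; m[:,:280]=0; m[:,365:]=0
n,l,s,ce=cv2.connectedComponentsWithStats(m); i=1+np.argmax(s[1:,4]); ys,xs=np.nonzero(l==i); print(s[i])
P=np.array([wcast(w,x,y,.013)[:2] for x,y in zip(xs,ys)]); r=cv2.minAreaRect((P*1000).astype(np.float32)); d=np.linalg.svd(P-P.mean(0),full_matrices=False)[2][0]
print(np.round(r[0],1),np.round(r[1],1),np.degrees(np.arctan2(d[1],d[0])), "px end",xs.min(),ys.max())
goto((.6285,-.168,.006),81.5,.2)
E
```

```text
[304 166  17  59 382]
[ 631.1 -143.6] [44.3 10.9] -103.72919832386302 px end 304 224
tip now [ 0.63   -0.1739  0.0745] TCP target [ 0.6232 -0.2038  0.1844] shift in current axes [-0.0083 -0.0018  0.0682] in target axes [-0.0084 -0.0016  0.0682] rot [ 0.005  0.001 -0.002]
```

View pics/w5.png

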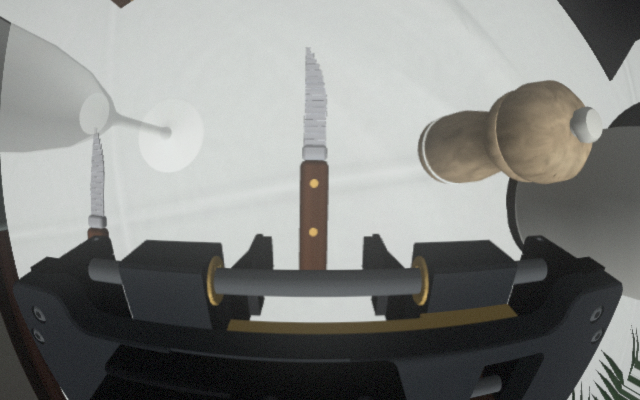

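The knife lies between the open fingers, its handle's blade end at (314,160). The salt mill and the flute stand clear on either side.

```bash
python3 - <<'E'
from h import *
w=env.read_camera("wrist")
E=wcast(w,314.5,160.5,.014)[:2];T=wcast(w,308.5,47,.007)[:2]; G=wcast(w,312.5,232,.015)[:2]
S=wcast(w,316,150,.010)
print(E,T,np.linalg.norm(T-E),G,np.degrees(np.arctan2(*(E-G)[::-1])))
d=np.array([np.cos(np.radians(81.5)),np.sin(np.radians(81.5))]); print("x=-44:",E-.052*d)
E
```

```text
[ 0.63662176 -0.11774863] [ 0.64584735 -0.02334499] 0.09485335281878884 [ 0.62700319 -0.17087834] 79.73835369500657
x=-44: [ 0.62893567 -0.16917746]
```

>>> {"method": "send_rows", "body": {"xyz": [[-0.002, 0, 0.02], [-0.002, -0.001, 0.02], [-0.002, 0, 0.016], [-0.002, 0, 0.012], [0, 0, 0], [0, 0, 0], [0, 0, 0], [0, 0, 0], [0, 0, 0], [0, 0, 0], [0, 0, 0]], "rotation": [[0, 0, 0], [0, 0, 0], [0, 0, 0], [0, 0, 0], [0, 0, 0], [0, 0, 0], [0, 0, 0], [0, 0, 0], [0, 0, 0], [0, 0, 0], [0, 0, 0]], "jaw": [0.6, 0.6, 0.6, 0.6, 0.6, 0.6, 0, 0, 0, 0, 0], "newtons": 30}}

```text
time_s: 11.35
tool_pos: [0.6228, -0.2034, 0.182]
tool_rot: [180.0, -11.4, 81.3]
force: [0.0, -0.1, -0.2]
grip_width: 0.0216
grasp_force: 29.9
```

```bash
python3 - <<'E'
from h import *
goto((.6288,-.168,.006),81.5,.2)
print(env.get_obs()["grip_width"],env.get_obs()["grasp_force"])
E
```

```text
tip now [ 0.6283 -0.1677  0.0037] TCP target [ 0.6235 -0.2038  0.1844] shift in current axes [ 0.0002  0.0007 -0.0024] in target axes [ 0.0002  0.0007 -0.0024] rot [ 0.001  0.    -0.003]
0.021575688888034305 29.917972683906555
```

>>> {"method": "send_rows", "body": {"xyz": [[0.004, 0, -0.02], [0.008, 0, -0.039], [0.008, 0, -0.039], [0.008, 0, -0.039], [0.008, 0, -0.039], [0.008, 0, -0.039], [0.008, 0, -0.039], [0.008, 0, -0.039], [0.004, 0, -0.02], [0, 0, 0], [0, 0, 0], [0, 0, 0], [0, 0, 0], [0, 0, 0], [0, 0, 0]], "rotation": [[0, 0, 0], [0, 0, 0], [0, 0, 0], [0, 0, 0], [0, 0, 0], [0, 0, 0], [0, 0, 0], [0, 0, 0], [0, 0, 0], [0.021, 0, -0.105], [0.021, 0, -0.105], [0.021, 0, -0.105], [0.021, 0, -0.105], [0, 0, 0], [0, 0, 0]], "jaw": [0, 0, 0, 0, 0, 0, 0, 0, 0, 0, 0, 0, 0, 0, 0]}}

```text
time_s: 12.85
tool_pos: [0.623, -0.2028, 0.5011]
tool_rot: [180.0, -11.5, 105.8]
force: [0.5, -0.2, -1.4]
grip_width: 0.0216
grasp_force: 29.9
```

```bash
python3 - <<'E'
from h import *
goto((.4996,.1582,.30),105.8,.2)
goto((.4996,.1582,.023),105.8,.2)
print(env.get_obs()["grip_width"],env.get_obs()["tool_rot"])
E
```

```text
tip now [ 0.6133 -0.1679  0.3228] TCP target [0.5094 0.1234 0.4784] shift in current axes [ 0.3333 -0.0207  0.0908] in target axes [ 0.3334 -0.0204  0.0908] rot [ 0.001 -0.    -0.001]
tip now [ 0.6133 -0.1679  0.3228] TCP target [0.5094 0.1234 0.2014] shift in current axes [ 0.2783 -0.021   0.3623] in target axes [ 0.2783 -0.0204  0.3623] rot [ 0.001 -0.    -0.001]
0.021569814350255217 [179.95419146 -11.45962986 105.76341597]
```

>>> {"method": "send_rows", "body": {"xyz": [[0.0417, -0.0026, 0.0114], [0.0417, -0.0026, 0.0114], [0.0417, -0.0026, 0.0114], [0.0417, -0.0026, 0.0114], [0.0417, -0.0026, 0.0114], [0.0417, -0.0026, 0.0114], [0.0417, -0.0026, 0.0114], [0.0417, -0.0026, 0.0114], [-0.008, 0, 0.039], [-0.008, 0, 0.039], [-0.008, 0, 0.039], [-0.008, 0, 0.039], [-0.008, 0, 0.039], [0, 0, 0], [0, 0, 0], [0, 0, 0]], "rotation": [[0, 0, 0], [0, 0, 0], [0, 0, 0], [0, 0, 0], [0, 0, 0], [0, 0, 0], [0, 0, 0], [0, 0, 0], [0, 0, 0], [0, 0, 0], [0, 0, 0], [0, 0, 0], [0, 0, 0], [0, 0, 0], [0, 0, 0], [0, 0, 0]], "jaw": [0, 0, 0, 0, 0, 0, 0, 0, 0, 0, 0, 0, 0, 0, 0, 0]}}

```text
time_s: 14.45
tool_pos: [0.5099, 0.1234, 0.2816]
tool_rot: [179.7, -11.4, 105.9]
force: [0.3, -0.1, -0.6]
grip_width: 0.022
grasp_force: 29.9
```

```bash
python3 - <<'E'
from h import *
goto((.4996,.1582,.023),105.8,.2)
w=env.read_camera("wrist"); np.savez("w6.npz",**w); cv2.imwrite("pics/w6.png",w["image"])
E
```

```text
tip now [0.5009 0.1582 0.1032] TCP target [0.5094 0.1234 0.2014] shift in current axes [-0.0157 -0.0008  0.0787] in target axes [-0.0158 -0.0004  0.0787] rot [0.005 0.001 0.002]
```

View pics/w6.png

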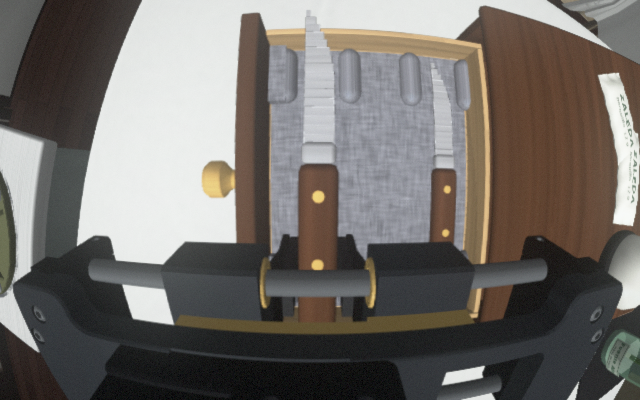

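The last picture shows knife A held over the front slot, with ridges at px (349,77) and (410,80), and the blade pointing the same way as the third knife's.

```bash
python3 - <<'E'
from h import *
w=dict(np.load("w6.npz"))
a=np.array([np.cos(np.radians(15.8)),np.sin(np.radians(15.8))]); b=np.array([-a[1],a[0]])
S=np.array([.488,.1993])
for n,u,v,z in (("r2",350,104,.026),("r2top",350,50,.026),("r3",410.5,105,.026),("r3top",409,52,.026),("r1",297,103,.020),("third handle end",444,168,.031)):
    X=wcast(w,u,v,z)[:2]-S; print(n,np.round([X@a,X@b],4))
# held knife direction: handle front end and tip
zk=.1032-.0037
X=wcast(w,319.5,164,zk+.014)[:2];Y=wcast(w,307.5,10,zk+.007)[:2];d=Y-X; print(X,Y,np.linalg.norm(d),np.degrees(np.arctan2(d[1],d[0]))); print("slot-frame",(X-S)@a,(X-S)@b)
E
```

```text
r2 [0.0286 0.0614]
r2top [0.0295 0.1102]
r3 [0.0803 0.0629]
r3top [0.0817 0.1121]
r1 [-0.0151  0.0634]
third handle end [0.1079 0.0099]
[0.48854845 0.20732805] [0.45600023 0.29632435] 0.09476143516828368 110.08875485822996
slot-frame 0.0027136029385661634 0.007575398623900368
```

>>> {"method": "send_rows", "body": {"xyz": [[-0.004, -0.001, 0.02], [-0.004, -0.001, 0.02], [-0.004, 0, 0.018], [-0.002, 0, 0.012], [-0.002, 0, 0.009], [0, 0, 0], [0, 0, 0], [0, 0, 0]], "rotation": [[0, 0, 0], [0, 0, 0], [0, 0, 0], [0, 0, 0], [0, 0, 0], [0, 0, 0], [0, 0, 0], [0, 0, 0]], "jaw": [0, 0, 0, 0, 0, 0, 0, 0]}}

```text
time_s: 15.3
tool_pos: [0.5073, 0.1225, 0.1991]
tool_rot: [179.9, -11.4, 105.9]
force: [0.2, -0.1, 1.3]
grip_width: 0.022
grasp_force: 30.0
```

```bash
python3 - <<'E'
from h import *
goto((.4996,.1582,.022),105.8,.2); print(np.round(env.get_obs()["force"],2))
E
```

```text
tip now [0.4978 0.1573 0.0207] TCP target [0.5094 0.1234 0.2004] shift in current axes [ 0.0005  0.0023 -0.0012] in target axes [ 0.0005  0.0023 -0.0012] rot [0.002 0.001 0.002]
[ 0.16 -0.06  1.28]
```

>>> {"method": "send_rows", "body": {"xyz": [[0, 0, 0], [0, 0, 0], [0, 0, 0], [0.004, 0, -0.02], [0.008, 0, -0.039], [0.008, 0, -0.039], [0.008, 0, -0.039], [0.008, 0, -0.039], [0.008, 0, -0.039], [0.008, 0, -0.039], [0.004, 0, -0.02], [0, 0, 0], [0, 0, 0], [0, 0, 0], [0, 0, 0], [0, 0, 0]], "rotation": [[0, 0, 0], [0, 0, 0], [0, 0, 0], [0, 0, 0], [0, 0, 0], [0, 0, 0], [0, 0, 0], [0, 0, 0], [0, 0, 0], [0, 0, 0], [0, 0, 0], [0, -0.1, 0], [0, -0.1, 0], [0, 0, 0], [0, 0, 0], [0, 0, 0]], "jaw": [0.4, 0.4, 0.4, 0.4, 0.4, 0.4, 0.4, 0.4, 0.4, 0.6, 0.6, 0.6, 0.6, 0.6, 0.6, 0.6]}}

```text
time_s: 16.9
tool_pos: [0.5066, 0.1224, 0.4778]
tool_rot: [180.0, -0.1, 105.8]
force: [-0.1, 0.6, -0.4]
grip_width: 0.0524
grasp_force: 0.0
```

```bash
cat >> h.py <<'E'
SA=np.radians(15.8); AX=np.array([np.cos(SA),np.sin(SA)]); BX=np.array([-AX[1],AX[0]]); S0=np.array([.488,.1993])
def wooden(c,fn,z,thr=30,lo=80,hi=6000):
    im=c["image"].astype(int); m=(im[...,2]-im[...,0]>thr).astype(np.uint8)
    n,l,s,ce=cv2.connectedComponentsWithStats(m)
    for i in range(1,n):
        if not lo<s[i,4]<hi: continue
        ys,xs=np.nonzero(l==i); P=np.array([fn(c,x,y,z)[:2] for x,y in zip(xs,ys)])
        if not np.isfinite(P).all(): continue
        r=cv2.minAreaRect((P*1000).astype(np.float32)); d=np.linalg.svd(P-P.mean(0),full_matrices=False)[2][0]; d*=np.sign(d[1])
        q=np.array(r[0])/1000; Q=(P-S0)@np.c_[AX,BX]
        print(s[i].tolist(),"ctr",np.round(q,4),"size",np.round(r[1],1),"ang",round(np.degrees(np.arctan2(d[1],d[0])),1),"slotframe",np.round([(q-S0)@AX,(q-S0)@BX],4),"ext",np.round([Q.min(0),Q.max(0)],3).tolist())
E
python3 - <<'E'
from h import *
w=env.read_camera("wrist"); np.savez("w7.npz",**w); wooden(w,wcast,.031)
print("top"); wooden(env.read_camera("top"),cast,.031)
print(env.get_obs()["tool_pos"],env.get_obs()["tool_rot"])
E
```

```text
[256, 52, 32, 151, 1430] ctr [0.4297 0.1652] size [ 42.7 211.3] ang 108.2 slotframe [-0.0654 -0.0169] ext [[-0.087, -0.122], [-0.044, 0.089]]
[311, 111, 14, 76, 929] ctr [0.4986 0.1538] size [ 17.7 104.6] ang 105.1 slotframe [-0.0022 -0.0467] ext [[-0.011, -0.099], [0.007, 0.006]]
[390, 112, 15, 74, 933] ctr [0.6057 0.1864] size [ 19.2 104.5] ang 105.7 slotframe [ 0.1097 -0.0445] ext [[0.1, -0.097], [0.119, 0.008]]
[412, 257, 17, 49, 455] ctr [ 0.7193 -0.004 ] size [28.5 95.9] ang 116.5 slotframe [ 0.1672 -0.2586] ext [[0.148, -0.306], [0.184, -0.212]]
[207, 258, 15, 48, 307] ctr [ 0.3894 -0.0994] size [24.6 91.5] ang 101.3 slotframe [-0.1762 -0.2606] ext [[-0.188, -0.306], [-0.164, -0.215]]
[227, 304, 290, 30, 3292] ctr [ 0.694 -0.098] size [561.9  35.2] ang 16.6 slotframe [ 0.1173 -0.3422] ext [[-0.164, -0.36], [0.398, -0.324]]
top
[2, 0, 23, 48, 674] ctr [1.0825 0.9061] size [156.   56.8] ang 18.5 slotframe [0.7644 0.5182] ext [[0.686, 0.49], [0.842, 0.547]]
[5, 85, 11, 26, 175] ctr [0.85   0.8945] size [76.9 28.1] ang 1.0 slotframe [0.5376 0.5704] ext [[0.501, 0.552], [0.578, 0.588]]
[163, 97, 118, 137, 5140] ctr [0.6396 0.249 ] size [418.7 277.1] ang 75.2 slotframe [0.1594 0.0065] ext [[-0.05, -0.132], [0.369, 0.145]]
[345, 126, 16, 24, 228] ctr [ 0.7643 -0.1398] size [70.8 45.1] ang 177.7 slotframe [ 0.1735 -0.4015] ext [[0.139, -0.425], [0.209, -0.377]]
[414, 131, 13, 16, 86] ctr [ 0.7683 -0.3437] size [44.  36.1] ang 4.3 slotframe [ 0.1219 -0.5989] ext [[0.099, -0.617], [0.144, -0.581]]
[0, 174, 10, 33, 214] ctr [0.5717 0.8854] size [95.4 26.1] ang 2.3 slotframe [0.2673 0.6374] ext [[0.221, 0.619], [0.317, 0.658]]
[353, 248, 34, 13, 172] ctr [ 0.4137 -0.1949] size [101.2  14.3] ang 77.7 slotframe [-0.1788 -0.3591] ext [[-0.207, -0.405], [-0.15, -0.313]]
[0.50669933 0.12224408 0.47785988] [ 1.79977085e+02 -5.49290199e-02  1.05823866e+02]
```

>>> {"method": "send_rows", "body": {"xyz": [[0, 0, 0], [0, 0, 0], [0, 0, 0], [0, 0, 0], [-0.0394, -0.0035, 0], [-0.0394, -0.0035, 0], [-0.0394, -0.0035, 0], [-0.0394, -0.0035, 0], [-0.0394, -0.0035, 0], [-0.0394, -0.0035, 0], [-0.0394, -0.0035, 0], [-0.0394, -0.0035, 0], [0, 0, 0.038], [0, 0, 0.038], [0, 0, 0.038], [0, 0, 0.038], [0, 0, 0.038], [0, 0, 0], [0, 0, 0], [0, 0, 0]], "rotation": [[0, 0, 0.12], [0, 0, 0.12], [0, 0, 0.12], [0, 0, 0.12], [0, 0, 0], [0, 0, 0], [0, 0, 0], [0, 0, 0], [0, 0, 0], [0, 0, 0], [0, 0, 0], [0, 0, 0], [0, 0, 0], [0, 0, 0], [0, 0, 0], [0, 0, 0], [0, 0, 0], [0, 0, 0], [0, 0, 0], [0, 0, 0]], "jaw": [0.6, 0.6, 0.6, 0.6, 0.6, 0.6, 0.6, 0.6, 0.6, 0.6, 0.6, 0.6, 0.6, 0.6, 0.6, 0.6, 0.6, 0.6, 0.6, 0.6]}}

```text
time_s: 19.0
tool_pos: [0.4169, -0.1808, 0.2903]
tool_rot: [179.7, 0.0, 78.4]
force: [-0.3, -0.2, 0.7]
grip_width: 0.0527
grasp_force: 0.0
```

```bash
python3 - <<'E'
from h import *
goto((.4155,-.181,.006),78.2)
w=env.read_camera("wrist"); im=w["image"].astype(int)
m=(im[...,2]-im[...,0]>30).astype(np.uint8); m[:100]=0; m[290:]=0; m[:,:260]=0; m[:,380:]=0
n,l,s,ce=cv2.connectedComponentsWithStats(m)
for i in range(1,n):
    if s[i,4]<100: continue
    ys,xs=np.nonzero(l==i); print(s[i].tolist())
    d=np.array([np.cos(np.radians(78.2)),np.sin(np.radians(78.2))])
    for v in range(ys.min(),ys.max()+1,max(1,np.ptp(ys)//6)):
        q=xs[ys==v]; print(v,q.min(),q.max(),np.round(wcast(w,(q.min()+q.max())/2,v,.013)[:2],4))
E
```

```text
tip now [ 0.4177 -0.181   0.1083] TCP target [ 0.4155 -0.181   0.188 ] shift in current axes [-0.0005 -0.0018  0.1023] in target axes [-0.0005 -0.0013  0.1023] rot [0.005 0.    0.003]
[306, 177, 17, 92, 609]
177 312 316 [ 0.4206 -0.155 ]
192 307 310 [ 0.4133 -0.1668]
207 308 310 [ 0.411  -0.1799]
222 308 318 [ 0.4115 -0.194 ]
237 306 312 [ 0.4051 -0.2072]
252 307 312 [ 0.4024 -0.2217]
267 307 319 [ 0.4024 -0.2375]
```

```bash
python3 - <<'E'
from h import *
w=env.read_camera("wrist"); im=w["image"].astype(int)
m=(im[...,2]<135)&(im[...,2]-im[...,0]>10); P=[]
for v in list(range(172,232,4)):
    q=np.nonzero(m[v,285:350])[0]+285
    if len(q)>6:
        a,b=q.min()-.5,q.max()+.5; X=wcast(w,(a+b)/2,v,.013)[:2]; P.append(X); print(v,a,b,np.round(X,4),round(np.linalg.norm(wcast(w,a,v,.013)-wcast(w,b,v,.013)),4))
P=np.array(P[1:]); d=P[0]-P[-1]; print(np.degrees(np.arctan2(d[1],d[0])))
E
```

```text
172 302.5 326.5 [ 0.422 -0.151] 0.0201
176 302.5 326.5 [ 0.4213 -0.1543] 0.0202
180 302.5 326.5 [ 0.4206 -0.1577] 0.0202
184 302.5 326.5 [ 0.4199 -0.1611] 0.0203
188 302.5 326.5 [ 0.4192 -0.1645] 0.0204
192 302.5 326.5 [ 0.4184 -0.1679] 0.0204
196 302.5 326.5 [ 0.4177 -0.1714] 0.0205
200 302.5 326.5 [ 0.417  -0.1748] 0.0206
204 302.5 325.5 [ 0.4159 -0.1782] 0.0198
208 302.5 325.5 [ 0.4151 -0.1818] 0.0199
212 302.5 325.5 [ 0.4144 -0.1853] 0.02
216 302.5 325.5 [ 0.4136 -0.1889] 0.02
220 302.5 325.5 [ 0.4129 -0.1925] 0.0201
224 302.5 325.5 [ 0.4121 -0.1962] 0.0202
228 302.5 325.5 [ 0.4114 -0.1998] 0.0203
77.7141288493928
```

```bash
python3 - <<'E'
from h import *
w=env.read_camera("wrist"); im=w["image"].astype(int)
for v in range(140,174,2): print(v,im[v,308:322].mean(0).round().tolist(),np.round(wcast(w,314.5,v,.014)[:2],4))
E
```

```text
140 [171.0, 169.0, 167.0] [ 0.4273 -0.1245]
142 [174.0, 172.0, 170.0] [ 0.427  -0.1261]
144 [170.0, 167.0, 165.0] [ 0.4266 -0.1278]
146 [138.0, 136.0, 135.0] [ 0.4263 -0.1294]
148 [134.0, 132.0, 131.0] [ 0.4259 -0.131 ]
150 [164.0, 162.0, 160.0] [ 0.4256 -0.1326]
152 [165.0, 163.0, 161.0] [ 0.4253 -0.1343]
154 [168.0, 166.0, 164.0] [ 0.4249 -0.1359]
156 [174.0, 171.0, 169.0] [ 0.4246 -0.1375]
158 [176.0, 174.0, 172.0] [ 0.4243 -0.1392]
160 [107.0, 110.0, 113.0] [ 0.4239 -0.1408]
162 [68.0, 74.0, 82.0] [ 0.4236 -0.1425]
164 [71.0, 78.0, 90.0] [ 0.4232 -0.1441]
166 [73.0, 82.0, 99.0] [ 0.4229 -0.1458]
168 [73.0, 83.0, 100.0] [ 0.4225 -0.1474]
170 [73.0, 83.0, 100.0] [ 0.4222 -0.1491]
172 [73.0, 82.0, 101.0] [ 0.4219 -0.1507]
```

>>> {"method": "send_rows", "body": {"xyz": [[0, -0.001, 0.03], [0, -0.001, 0.03], [0, 0, 0.02], [0, 0, 0.012], [0, 0, 0.007], [0, 0, 0], [0, 0, 0], [0, 0, 0], [0, 0, 0], [0, 0, 0], [0, 0, 0], [0, 0, 0]], "rotation": [[0, 0, 0], [0, 0, 0], [0, 0, 0], [0, 0, 0], [0, 0, 0], [0, 0, 0], [0, 0, 0], [0, 0, 0], [0, 0, 0], [0, 0, 0], [0, 0, 0], [0, 0, 0]], "jaw": [0.6, 0.6, 0.6, 0.6, 0.6, 0.6, 0.6, 0, 0, 0, 0, 0], "newtons": 30}}

```text
time_s: 20.35
tool_pos: [0.4141, -0.1799, 0.1893]
tool_rot: [179.9, -0.0, 78.4]
force: [-0.5, -0.2, 1.9]
grip_width: 0.0214
grasp_force: 30.0
```

```bash
python3 - <<'E'
from h import *
goto((.4153,-.181,.006),78.0); print(env.get_obs()["tool_rot"])
E
```

```text
tip now [ 0.4144 -0.1799  0.0073] TCP target [ 0.4153 -0.181   0.188 ] shift in current axes [-0.0009  0.0014  0.0013] in target axes [-0.0009  0.0014  0.0013] rot [ 0.002 -0.     0.007]
[ 1.79913187e+02 -4.39540299e-03  7.83887342e+01]
```

>>> {"method": "send_rows", "body": {"xyz": [[0, 0, -0.02], [0, 0, -0.04], [0, 0, -0.04], [0, 0, -0.04], [0, 0, -0.04], [0, 0, -0.04], [0, 0, -0.04], [0, 0, -0.03], [0, 0, -0.01], [0, 0, 0], [0, 0, 0], [0, 0, 0], [0, 0, 0], [0, 0, 0], [0, 0, 0], [0, 0, 0]], "rotation": [[0, 0, 0], [0, 0, 0], [0, 0, 0], [0, 0, 0], [0, 0, 0], [0, 0, 0], [0, 0, 0], [0, 0, 0], [0, 0, 0], [0, 0, -0.12], [0, 0, -0.12], [0, 0, -0.12], [0, 0, -0.12], [-0.07, 0, 0], [0, 0, 0], [0, 0, 0]], "jaw": [0, 0, 0, 0, 0, 0, 0, 0, 0, 0, 0, 0, 0, 0, 0, 0]}}

```text
time_s: 21.95
tool_pos: [0.4134, -0.1799, 0.4882]
tool_rot: [176.1, -0.0, 105.9]
force: [-0.5, -0.9, -0.1]
grip_width: 0.0214
grasp_force: 30.0
```

```bash
python3 - <<'E'
from h import *
goto((.5492,.1831,.30),105.8,0,-.07)
goto((.5492,.1831,.0253),105.8,0,-.07)
print(env.get_obs()["grip_width"])
E
```

```text
tip now [ 0.4253 -0.1764  0.3067] TCP target [0.537  0.1796 0.4816] shift in current axes [0.3121 0.2161 0.0217] in target axes [0.3123 0.2158 0.0218] rot [-0.001 -0.001  0.001]
tip now [ 0.4253 -0.1764  0.3067] TCP target [0.537  0.1796 0.2069] shift in current axes [0.3119 0.1973 0.2958] in target axes [0.3123 0.1966 0.2959] rot [-0.001 -0.001  0.001]
0.021439808201520246
```

>>> {"method": "send_rows", "body": {"xyz": [[0.039, 0.027, 0.0027], [0.039, 0.027, 0.0027], [0.039, 0.027, 0.0027], [0.039, 0.027, 0.0027], [0.039, 0.027, 0.0027], [0.039, 0.027, 0.0027], [0.039, 0.027, 0.0027], [0.039, 0.027, 0.0027], [0, 0, 0], [0, -0.0028, 0.04], [0, -0.0028, 0.04], [0, -0.0028, 0.04], [0, -0.0028, 0.04], [0, -0.0014, 0.02], [0, 0, 0], [0, 0, 0], [0, 0, 0]], "rotation": [[0, 0, 0], [0, 0, 0], [0, 0, 0], [0, 0, 0], [0, 0, 0], [0, 0, 0], [0, 0, 0], [0, 0, 0], [0, 0, 0], [0, 0, 0], [0, 0, 0], [0, 0, 0], [0, 0, 0], [0, 0, 0], [0, 0, 0], [0, 0, 0], [0, 0, 0]], "jaw": [0, 0, 0, 0, 0, 0, 0, 0, 0, 0, 0, 0, 0, 0, 0, 0, 0]}}

```text
time_s: 23.65
tool_pos: [0.5379, 0.1799, 0.3041]
tool_rot: [175.8, 0.0, 105.9]
force: [-0.5, 0.4, 0.2]
grip_width: 0.0214
grasp_force: 30.0
```

```bash
python3 - <<'E'
from h import *
goto((.5492,.1831,.0253),105.8,0,-.07)
print(env.get_obs()["grip_width"])
w=env.read_camera("wrist"); np.savez("w8.npz",**w); im=w["image"].astype(int)
m=(im[...,2]-im[...,0]>18).astype(np.uint8)
for v in (170,185,200,215,225):
    r=np.nonzero(np.diff(np.r_[0,m[v],0]))[0]; print(v,[(int(a),int(b)) for a,b in zip(r[::2],r[1::2]) if b-a>8])
E
```

```text
tip now [0.5508 0.1835 0.1226] TCP target [0.537  0.1796 0.2069] shift in current axes [ 0.     -0.0082  0.0969] in target axes [-0.     -0.0078  0.0969] rot [0.004 0.    0.001]
0.021405437422567144
170 [(139, 177), (229, 252), (360, 385), (397, 561), (589, 606)]
185 [(137, 179), (229, 253), (360, 384), (396, 559), (586, 604)]
200 [(164, 180), (230, 254), (298, 337), (359, 383), (396, 555), (583, 601)]
215 [(166, 182), (231, 254), (298, 337), (358, 382), (394, 551), (578, 598)]
225 [(168, 184), (232, 255), (298, 337), (358, 381), (393, 566), (567, 596)]
```

```bash
python3 - <<'E'
from h import *
w=dict(np.load("w8.npz")); zb=.1226-.0073
for v in (200,215,225):
    for n,u,z in (("A",{200:242,215:242.5,225:243.5}[v],.031),("third",{200:371,215:370,225:369.5}[v],.031),("B",317.5,zb+.013)):
        X=wcast(w,u,v,z)[:2]-S0; print(v,n,np.round([X@AX,X@BX],4))
E
```

```text
200 A [-0.0006 -0.0242]
200 third [ 0.1098 -0.0263]
200 B [0.0561 0.0016]
215 A [-0.0011 -0.0376]
215 third [ 0.1097 -0.0399]
215 B [ 0.0562 -0.0065]
225 A [-0.0009 -0.0467]
225 third [ 0.1097 -0.0493]
225 B [ 0.0562 -0.0121]
```

>>> {"method": "send_rows", "body": {"xyz": [[0, -0.002, 0.025], [0, -0.002, 0.025], [0, -0.002, 0.02], [0, -0.001, 0.014], [0, -0.001, 0.008], [0, 0, 0.004], [0, 0, 0], [0, 0, 0], [0, 0, 0]], "rotation": [[0, 0, 0], [0, 0, 0], [0, 0, 0], [0, 0, 0], [0, 0, 0], [0, 0, 0], [0, 0, 0], [0, 0, 0], [0, 0, 0]], "jaw": [0, 0, 0, 0, 0, 0, 0, 0, 0]}}

```text
time_s: 24.6
tool_pos: [0.5371, 0.1797, 0.2075]
tool_rot: [175.7, 0.0, 105.9]
force: [1.4, 1.1, 3.2]
grip_width: 0.0216
grasp_force: 30.0
```

```bash
python3 - <<'E'
from h import *
goto((.5492,.1831,.0253),105.8,0,-.07); print(np.round(env.get_obs()["force"],2))
E
```

```text
tip now [0.5502 0.1834 0.026 ] TCP target [0.537  0.1796 0.2069] shift in current axes [-0.     -0.0002  0.0006] in target axes [-0.     -0.0002  0.0006] rot [0.005 0.    0.002]
[1.38 1.1  3.23]
```

>>> {"method": "send_rows", "body": {"xyz": [[0, 0, 0], [0, 0, 0], [0, 0, 0], [0, 0.0014, -0.02], [0, 0.0028, -0.04], [0, 0.0028, -0.04], [0, 0.0028, -0.04], [0, 0.0028, -0.04], [0, 0.0028, -0.04], [0, 0.0028, -0.04], [0, 0, -0.01], [0, 0, 0], [0, 0, 0], [0, 0, 0]], "rotation": [[0, 0, 0], [0, 0, 0], [0, 0, 0], [0, 0, 0], [0, 0, 0], [0, 0, 0], [0, 0, 0], [0, 0, 0], [0, 0, 0], [0, 0, 0], [0.07, 0, 0], [0, 0, 0], [0, 0, 0], [0, 0, 0]], "jaw": [0.36, 0.36, 0.36, 0.36, 0.36, 0.36, 0.36, 0.36, 0.5, 0.6, 0.6, 0.6, 0.6, 0.6]}}

```text
time_s: 26.0
tool_pos: [0.5347, 0.1789, 0.4748]
tool_rot: [-179.9, 0.0, 105.9]
force: [-0.1, -0.5, -0.7]
grip_width: 0.0519
grasp_force: 0.0
```

```bash
python3 - <<'E'
from h import *
w=env.read_camera("wrist"); np.savez("w9.npz",**w); wooden(w,wcast,.031,lo=500)
im=w["image"]; hsv=cv2.cvtColor(im,cv2.COLOR_BGR2HSV)
S1=S0+.0*AX; K=S0-AX*(.052+.021); print("knob guess",K)
m=cv2.inRange(hsv,(15,130,110),(32,255,255)); n,l,s,ce=cv2.connectedComponentsWithStats(m)
for i in range(1,n):
    if s[i,4]>80: X=wcast(w,*ce[i],.06)[:2]; print(s[i],X,np.round([(X-S0)@AX,(X-S0)@BX],4))
print(env.get_obs()["tool_pos"],env.get_obs()["tool_rot"])
E
```

```text
[226, 87, 33, 153, 1368] ctr [0.4293 0.1582] size [ 41.9 220.2] ang 107.8 slotframe [-0.0676 -0.0235] ext [[-0.089, -0.133], [-0.047, 0.087]]
[283, 145, 14, 73, 914] ctr [0.5007 0.1546] size [ 17.8 103.5] ang 105.4 slotframe [ 0.     -0.0465] ext [[-0.009, -0.098], [0.009, 0.005]]
[362, 144, 16, 73, 954] ctr [0.6081 0.1871] size [ 19.2 104.1] ang 105.8 slotframe [ 0.1122 -0.0445] ext [[0.103, -0.096], [0.122, 0.008]]
[323, 146, 13, 73, 930] ctr [0.5548 0.1685] size [ 17.1 103.3] ang 106.1 slotframe [ 0.0559 -0.0479] ext [[0.047, -0.1], [0.065, 0.004]]
[227, 304, 290, 30, 3301] ctr [ 0.7204 -0.0403] size [558.1  35.5] ang 16.7 slotframe [ 0.1584 -0.2938] ext [[-0.121, -0.312], [0.438, -0.276]]
knob guess [0.41775809 0.17942354]
[0.53475714 0.17887404 0.47496569] [-1.79947085e+02  1.57591511e-02  1.05898712e+02]
```

>>> {"method": "send_rows", "body": {"xyz": [[0, 0, 0], [0, 0, 0], [0, 0, 0], [0, 0, 0], [0, 0, 0], [0, 0, 0], [0, 0, 0], [0, 0, 0], [0, 0, 0], [0, 0, 0], [0, 0, 0], [-0.0288, -0.0076, 0], [-0.0288, -0.0076, 0], [-0.0288, -0.0076, 0], [-0.0288, -0.0076, 0], [0, 0, 0.04], [0, 0, 0.04], [0, 0, 0], [0, 0, 0], [0, 0, 0]], "rotation": [[0, 0, 0.143], [0, 0, 0.143], [0, 0, 0.143], [0, 0, 0.143], [0, 0, 0.143], [0, 0, 0.143], [0, 0, 0.143], [0, 0, 0.143], [0, 0, 0.143], [0, 0, 0.143], [0, 0, 0.143], [0, 0, 0], [0, 0, 0], [0, 0, 0], [0, 0, 0], [0, 0, 0], [0, 0, 0], [0, 0, 0], [0, 0, 0], [0, 0, 0]], "jaw": [0.6, 0.6, 0.6, 0.6, 0.6, 0.6, 0.6, 0.6, 0.6, 0.6, 0.6, 0.6, 0.6, 0.6, 0.6, 0.6, 0.6, 0.6, 0.6, 0.6]}}

```text
time_s: 28.05
tool_pos: [0.4168, 0.1774, 0.3983]
tool_rot: [-180.0, -0.2, 15.8]
force: [-0.1, -0.6, -0.6]
grip_width: 0.0525
grasp_force: 0.0
```

```bash
python3 - <<'E'
from h import *
goto((.4155,.177,.034),15.8)
w=env.read_camera("wrist"); np.savez("w10.npz",**w)
hsv=cv2.cvtColor(w["image"],cv2.COLOR_BGR2HSV); im=w["image"].astype(int)
m=((hsv[...,0]>12)&(hsv[...,0]<30)&(hsv[...,1]>90)&(im[...,2]>100)).astype(np.uint8); m[260:]=0
n,l,s,ce=cv2.connectedComponentsWithStats(m)
for i in range(1,n):
    if s[i,4]>60: X=wcast(w,*ce[i],.064)[:2]; print(s[i],X,np.round([(X-S0)@AX,(X-S0)@BX],4))
E
```

```text
tip now [0.4174 0.1776 0.2163] TCP target [0.4155 0.177  0.216 ] shift in current axes [-0.002   0.      0.1823] in target axes [-0.0013  0.      0.1823] rot [-0.    -0.004 -0.001]
[272   0 126   6 424] [0.61313142 0.21461341] [ 0.1246 -0.0193]
[421   3   4  53 128] [0.62085429 0.12180069] [ 0.1067 -0.1107]
[208   4   9  40 111] [0.56585488 0.33668238] [0.1123 0.111 ]
[306 169  24  26 471] [0.42519239 0.18105424] [-0.0654 -0.0005]
[  0 184   7  31 113] [0.26744264 0.68177062] [-0.0809  0.5243]
```

>>> {"method": "send_rows", "body": {"xyz": [[-0.001, 0, 0.03], [0, 0, 0.04], [0, 0, 0.04], [0, 0, 0.035], [0, 0, 0.025], [0, 0, 0.012], [0, 0, 0], [0, 0, 0], [0, 0, 0], [0, 0, 0], [0, 0, 0], [0, 0, 0], [0, 0, 0]], "rotation": [[0, 0, 0], [0, 0, 0], [0, 0, 0], [0, 0, 0], [0, 0, 0], [0, 0, 0], [0, 0, 0], [0, 0, 0], [0, 0, 0], [0, 0, 0], [0, 0, 0], [0, 0, 0], [0, 0, 0]], "jaw": [0.6, 0.6, 0.6, 0.6, 0.6, 0.6, 0.6, 0.6, 0, 0, 0, 0, 0], "newtons": 25}}

```text
time_s: 29.4
tool_pos: [0.4153, 0.1776, 0.215]
tool_rot: [-180.0, -0.1, 15.8]
force: [-1.5, 2.6, 1.9]
grip_width: 0.027
grasp_force: 25.0
```

>>> {"method": "send_rows", "body": {"xyz": [[0.004, 0, 0], [0.008, 0, 0], [0.008, 0, 0], [0.008, 0, 0], [0.008, 0, 0], [0.008, 0, 0], [0.008, 0, 0], [0.008, 0, 0], [0.008, 0, 0], [0.008, 0, 0], [0.008, 0, 0], [0.008, 0, 0], [0.008, 0, 0], [0.008, 0, 0], [0.008, 0, 0], [0.008, 0, 0], [0.008, 0, 0], [0.008, 0, 0], [0.008, 0, 0], [0.004, 0, 0]], "rotation": [[0, 0, 0], [0, 0, 0], [0, 0, 0], [0, 0, 0], [0, 0, 0], [0, 0, 0], [0, 0, 0], [0, 0, 0], [0, 0, 0], [0, 0, 0], [0, 0, 0], [0, 0, 0], [0, 0, 0], [0, 0, 0], [0, 0, 0], [0, 0, 0], [0, 0, 0], [0, 0, 0], [0, 0, 0], [0, 0, 0]], "jaw": [0, 0, 0, 0, 0, 0, 0, 0, 0, 0, 0, 0, 0, 0, 0, 0, 0, 0, 0, 0]}}

```text
time_s: 31.4
tool_pos: [0.5621, 0.2194, 0.215]
tool_rot: [-179.9, -0.1, 15.8]
force: [-2.7, 2.9, 6.2]
grip_width: 0.0263
grasp_force: 25.0
```

>>> {"method": "send_rows", "body": {"xyz": [[0.005, 0, 0], [0.005, 0, 0], [0.004, 0, 0], [0.004, 0, 0], [0.003, 0, 0], [0.002, 0, 0], [0.002, 0, 0], [0, 0, 0], [0, 0, 0], [0, 0, 0]], "rotation": [[0, 0, 0], [0, 0, 0], [0, 0, 0], [0, 0, 0], [0, 0, 0], [0, 0, 0], [0, 0, 0], [0, 0, 0], [0, 0, 0], [0, 0, 0]], "jaw": [0, 0, 0, 0, 0, 0, 0, 0, 0, 0]}}

```text
time_s: 32.4
tool_pos: [0.5856, 0.226, 0.215]
tool_rot: [-179.9, -0.1, 15.8]
force: [-1.7, 5.6, 5.2]
grip_width: 0.0266
grasp_force: 25.0
```

>>> {"method": "send_rows", "body": {"xyz": [[0.001, 0, 0], [0.001, 0, 0], [0.001, 0, 0], [0, 0, 0], [0, 0, 0], [0, 0, 0]], "rotation": [[0, 0, 0], [0, 0, 0], [0, 0, 0], [0, 0, 0], [0, 0, 0], [0, 0, 0]], "jaw": [0, 0, 0, 0, 0, 0]}}

```text
time_s: 33.0
tool_pos: [0.5866, 0.2265, 0.215]
tool_rot: [-180.0, 0.2, 15.8]
force: [-9.0, 2.4, 11.3]
grip_width: 0.0268
grasp_force: 25.1
```

>>> {"method": "send_rows", "body": {"xyz": [[0.001, 0, 0], [0.001, 0, 0], [0, 0, 0], [0, 0, 0], [0, 0, 0]], "rotation": [[0, 0, 0], [0, 0, 0], [0, 0, 0], [0, 0, 0], [0, 0, 0]], "jaw": [0, 0, 0, 0, 0]}}

```text
time_s: 33.5
tool_pos: [0.5874, 0.2268, 0.2149]
tool_rot: [179.9, 0.5, 15.8]
force: [-14.8, 0.4, 15.2]
grip_width: 0.0267
grasp_force: 25.1
```

>>> {"method": "send_rows", "body": {"xyz": [[-0.001, 0, 0], [-0.001, 0, 0], [0, 0, 0], [0, 0, 0], [0, 0, 0], [0, 0, 0], [0, 0, -0.02], [0, 0, -0.04], [0, 0, -0.05], [0, 0, -0.05], [0, 0, -0.05], [0, 0, -0.04], [0, 0, 0], [0, 0, 0], [0, 0, 0]], "rotation": [[0, 0, 0], [0, 0, 0], [0, 0, 0], [0, 0, 0], [0, 0, 0], [0, 0, 0], [0, 0, 0], [0, 0, 0], [0, 0, 0], [0, 0, 0], [0, 0, 0], [0, 0, 0], [0, 0, 0], [0, 0, 0], [0, 0, 0]], "jaw": [0, 0, 0.6, 0.6, 0.6, 0.6, 0.6, 0.6, 0.6, 0.6, 0.6, 0.6, 0.6, 0.6, 0.6]}}

```text
time_s: 35.0
tool_pos: [0.5883, 0.225, 0.4629]
tool_rot: [179.9, 0.1, 15.7]
force: [0.3, 0.2, 0.1]
grip_width: 0.052
grasp_force: 0.0
```

```bash
python3 - <<'E'
from h import *
w=env.read_camera("wrist"); im=w["image"]; cv2.imwrite("pics/w11.png",im)
hsv=cv2.cvtColor(im,cv2.COLOR_BGR2HSV); I=im.astype(int)
m=((hsv[...,0]>12)&(hsv[...,0]<30)&(hsv[...,1]>90)&(I[...,2]>100)).astype(np.uint8); m[260:]=0
n,l,s,ce=cv2.connectedComponentsWithStats(m)
for i in range(1,n):
    if s[i,4]>60: X=wcast(w,*ce[i],.064)[:2]; print(s[i],X)
print(env.get_obs()["tool_pos"])
c=I[90:200]
for u in (260,290,350,380): print(u,[int(v)+90 for v in np.nonzero(np.abs(np.diff(c[:,u].sum(1)))>60)[0]], [int(x) for x in c[::8,u].sum(1)], )
v=140
for u,vv in ((215,0),): pass
E
```

```text
[306 164  20  17 283] [0.59371782 0.22899788]
[ 14 213  10  36 253] [0.34139551 0.76971461]
[0.5882361  0.22504854 0.46255965]
260 [164, 165] [235, 238, 226, 250, 219, 249, 248, 248, 265, 272, 699, 702, 707, 695]
290 [163, 164, 165] [228, 219, 229, 221, 218, 218, 235, 242, 243, 257, 698, 702, 705, 698]
350 [163, 164, 165] [231, 219, 219, 243, 220, 236, 246, 255, 251, 266, 708, 701, 707, 706]
380 [164, 165] [220, 233, 227, 241, 246, 248, 238, 260, 264, 262, 707, 708, 706, 710]
```

```bash
python3 - <<'E'
import cv2,numpy as np
I=cv2.imread("pics/w11.png").astype(int).sum(2)
for u in range(200,436,6):
    d=np.abs(np.diff(I[120:200,u])); k=d.argmax(); print((u,int(k)+120,int(d[k])),end=' ')
E
```

```text
(200, 173, 7) (206, 165, 213) (212, 166, 190) (218, 166, 189) (224, 166, 168) (230, 165, 174) (236, 165, 185) (242, 165, 182) (248, 165, 181) (254, 165, 196) (260, 165, 194) (266, 165, 195) (272, 165, 197) (278, 165, 179) (284, 165, 185) (290, 164, 177) (296, 164, 175) (302, 164, 189) (308, 180, 160) (314, 181, 86) (320, 164, 86) (326, 164, 183) (332, 164, 186) (338, 164, 189) (344, 164, 196) (350, 164, 187) (356, 164, 198) (362, 164, 200) (368, 164, 217) (374, 164, 230) (380, 164, 239) (386, 164, 213) (392, 164, 186) (398, 164, 178) (404, 164, 208) (410, 165, 201) (416, 165, 256) (422, 165, 304) (428, 155, 75) (434, 125, 5)
```

The front edge is smooth across its full width with no step, and the push ended against a hard stop, so the drawer is flush. I'm handing the job in.

```bash
python3 -c "
from cell import env
print(env.sign_off())"
```

```text
the job is handed in; nothing more can be done
None
```

I put both spare knives in the drawer's front and middle slots, blades to the left like the third, then slid the drawer gently shut to its stop and handed the job in at about 35 s; sign-off returned no verdict, and I couldn't see the knives once the drawer was shut.

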